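# Load a lacquer panel into the sanding jig and lock it

### The job

Load the inlaid black panel that lies loose in front of the wooden sanding jig: push it flat along the table, lengthwise, through the narrow mouth between the two fences until its end is home against the end stop, then swing the wooden turn-button fully shut behind it so that it cannot slide back out. Do it all by pushing with the fingers - do not pick up, tip or lift the panel - and leave the things round the work where they are.

Things in the scene. Friction and masses are not known exactly. Their poses are not given: they have to be found in the camera images.
- panel: Loose work panel: black lacquered board with a pale teardrop inlay, 100 (its x) x 150 (its y) x 19 mm high, 0.17 kg. It lies alone before the jig's open mouth, up to about 30 degrees askew of the lane (other black panels lie farther left, on or by the stacks). Origin: centre of its underside. Either short end may go in first.
- jig: Sanding jig: U-shaped frame of brown wood fixed to the table, no floor. Two fences along its y, 16 mm high, 20 mm wide, 103 mm apart (inner faces x = -51.5 and +51.5 mm), joined by an end stop across the -y end. The panel slides on the table between them, 1.5 mm play each side. Origin: on the table, mid-lane, where the panel's origin lies when home; jig axes and panel axes are then parallel.
- mouth (a point): Middle of the jig's open mouth, at y = +77.5 mm in the jig, 8 mm above the table, between the ends of the fences, whose inner corners are rounded (9 mm radius). The lane is entered here, going along the jig's -y.
- stop (a point): Middle of the end stop's face, at y = -75 mm in the jig, 8 mm above the table; the panel's leading end touches it when home. The jig's wood ends at y = -97 mm.
- button (a joint): Turn-button: bar of dark wood, 16 mm wide, round ends, 5.5 to 16 mm above the table (pivot screw 2.6 mm higher), on the end of the jig's +x fence. Turns lightly (under 1 N at its tip), stays where left. Rad: 0 = shut, bar across the lane pointing along the jig's -x, its face 3 mm behind a home panel; opens clockwise seen from above, 1.57 = along the jig's +y, limit 2.6. Starts at 1.7 to 2.4.
- pivot (a point): The turn-button's pivot axis, at x = +61.5, y = +86 mm in the jig, 11 mm above the table (middle of the bar's height).
- button_tip (a point): Centre of the turn-button's round free end (8 mm radius), 52 mm from the pivot along the bar, at the middle of its height.
- ink_pot: Bystander: small loose pot, 36 mm across, 34 mm high, to the left beyond the panel. Origin: centre of its underside.
- brush_wide: Bystander: loose flat brush lying near the far edge of the table, 42 x 160 (its y) x 16 mm high. Origin: centre of its underside.

How it is judged:
By the outcome, as a careful person would: the job done as asked, in the order asked, and still so for the second after the job is handed in, with the robot touching nothing.
It also fails if it takes over 67 s, if anything falls off the work surface, if the arm or the gripper's body presses on something with over 40 N, if the wrist force passes 120 N, or if a joint passes its speed limit or range.

### The arm

A 7-joint arm with a two-finger parallel gripper is mounted at the origin on the work surface; the furniture and walls round the work are solid. World frame = base frame: x ahead of the robot, y to its left, z up, the work surface at z = 0. Lengths are in m, angles in degrees, forces in N, time in s.
With the tool pointing down it reaches from about 0.425 to 0.875 m from the base axis. Payload 4.7 kg.
Tool frame: the origin (TCP) lies midway between the tips of the shut fingers; the grasp point (between the pads) lies 19 mm behind it; z points along the fingers, y is the direction in which the jaws open and shut (so a half turn about z gives the same grasp; the last joint's range is limited). The gripper opens to 85 mm and grips with 20 to 120 N. Pads are 22 mm wide; open, the fingers measure 114 mm over their backs; the gripper's body (76 mm by 85 mm) begins 54 mm behind the grasp point. The pads swing forward as they close: fully open they stand 13 mm farther back than shut.
Start: joints at [-72.989, 18.392, -4.016, 83.108, 1.295, 78.541, -3.26], TCP at [0.181, 0.624, 0.231] pointing down, gripper open.
Joint ranges: [-163.93, 163.93], [-17.29, 119.83], [-79.2, 71.16], [3.27, 140.29], [-89.18, 269.18], [5.43, 117.66], [-154.24, 154.24]. Speed limits (degrees/s): [147.25, 147.25, 180, 180, 180, 180, 180].

### API

Orientations are given as [roll, pitch, yaw] about the fixed x, y, z axes, in that order (R = Rz(yaw) Ry(pitch) Rx(roll)).
In Python, from rig import arm, cams, job gives the robot as it stands.
- The arm moves only by the tool play_rows, never from a script. Its argument "series" is a list of rows, each an object of numbers: "dx", "dy", "dz": the shift along the tool's x, y, z in mm; "ax", "ay", "az": the turn, a rotation vector about the tool's x, y, z in rad; "gripper": the finger opening in mm, from 0 to 85.4. A call has 1 to 5 rows; each row shifts and turns the commanded pose from where the row before left it, along the tool's axes as they then stand; what a row does not reach is not made up. A row lasts 1/12 s, in which the tool goes at most 41.7 mm and 7.16 degrees, less where a joint would pass 70% of its speed; a pose out of reach is approached as far as the arm can. A call with a gripper value outside its range is refused whole. The fingers move at their own pace and stop on an object; the grip force is fixed at half the most. Time passes only in rows, so rows that do not move let the fingers close. It gives the time, the measured TCP pose, the force and the opening at its end, in the units of the state.
- arm.get_state(): the state, without advancing time (a new reading comes with each control period).
- cams.snapshot(name): name is "side" or "top"; returns (picture, depth): 480x640x3 uint8, red, green, blue; 480x640 float32, m along the optical axis (not along the pixel's ray), 0 where there is no reading.
- cams.camera_info(name): a dict with "fov_y" (degrees; the focal length in pixels is half the picture's height over the tangent of half this angle, whatever the lens; pixels are square), "cx", "cy" (the principal point, pixels), "distortion" ([k1, k2, p1, p2, k3] as OpenCV has them; the pictures are not rectified), "R" (3x3) and "t" (3): a world point X has camera coordinates R X + t. Camera axes: x right, y down, z forward; pixel columns grow to the right and rows downward; lengths in m; the calibration is good to about 2 mm. A picture is of the moment at which its call begins. camera_info takes no time and is no camera call.
- job.finish_job(): hands the job in, once; it reports no verdict.
The state is a dict: "time": time; "q": joint angles; "qd": joint speeds; "tau": joint torques, N m; "position": TCP position; "ee_rot": TCP orientation; "contact_force": force on the tool from outside, world axes, zero at the start; "ft_torque": the same for the moment, N m; "opening": finger opening in m.
Only numpy, scipy, OpenCV 4.12 (cv2) and the standard library are available. Lean on these libraries where they do the work, as an engineer would, in place of code of your own. Each camera call takes 0.05 s, during which the arm holds its last target. There are 200 camera calls.

## Working session

There is one attempt and no reset: what is moved stays moved. The work goes in short steps, Python scripts to look and compute and a tool call to move; the robot and the scene stay as the last step left them, time stands still between calls to the robot, and variables do not carry over. Pictures are saved under pics/ and viewed, about 8 in all and at most 12, crops included, and the job is handed in when it is done.

Besides the shell and the picture viewer there is one more tool, called after "Emit:" by a JSON object that holds its "name" and its "arguments", one argument or row to a line. play_rows: Moves the arm, as the interface text tells. Its arguments: {"type":"object","properties":{"series":{"type":"array","items":{"type":"object","properties":{"dx":{"type":"number"},"dy":{"type":"number"},"dz":{"type":"number"},"ax":{"type":"number"},"ay":{"type":"number"},"az":{"type":"number"},"gripper":{"type":"number"}}}}},"required":["series"]}

```bash
ls; mkdir -p pics; python3 - <<'E'
from rig import arm,cams,job
import cv2,numpy as np
for n in("top","side"):
    p,d=cams.snapshot(n); cv2.imwrite(f"pics/{n}0.png",p[...,::-1]); np.save(f"pics/{n}0.npy",d)
    i=cams.camera_info(n); print(n,i)
s=arm.get_state(); print(s)
E
```

```text
pics
top {'fov_y': 54.261450051196654, 'cx': 321.5249491022067, 'cy': 233.83794261625928, 'distortion': array([-0.00092363,  0.        ,  0.        ,  0.        ,  0.        ]), 'R': array([[ 0.0017831 , -0.99996861,  0.00771949],
       [-0.98291875, -0.00317322, -0.18401267],
       [ 0.18403139, -0.00725952, -0.98289356]]), 't': array([0.18225987, 0.55525546, 0.8877446 ])}
side {'fov_y': 45.45593503773429, 'cx': 326.5711903625361, 'cy': 236.15101190895805, 'distortion': array([-0.09419775,  0.        ,  0.        ,  0.        ,  0.        ]), 'R': array([[ 0.85950667, -0.51102215,  0.01022972],
       [-0.32778562, -0.56645029, -0.75610228],
       [ 0.39217965,  0.6465218 , -0.65437351]]), 't': array([-0.36536327,  0.29832093,  0.80909149])}
{'time': 0.1, 'q': array([-72.98917051,  18.43334995,  -4.01649378,  83.16840686,
         1.29461082,  78.54251371,  -3.26025355]), 'qd': array([ 0.09611328, -0.13584347,  0.11355565,  0.048026  ,  0.05230517,
       -0.05260308,  0.00984452]), 'tau': array([-5.56843606e-04, -4.94878364e+01, -3.84164918e-01, -3.15209198e+01,
        1.30292634e-02,  7.34344736e-03, -2.12075673e-05]), 'position': array([0.18127354, 0.62369626, 0.23034526]), 'ee_rot': array([-1.79900947e+02,  4.91778411e-03,  1.63799362e+02]), 'contact_force': array([-0.14119151, -0.28212372,  0.12085612]), 'ft_torque': array([ 0.02040492,  0.04441128, -0.01131864]), 'opening': 0.08580066889154454}
```

View pics/top0.png

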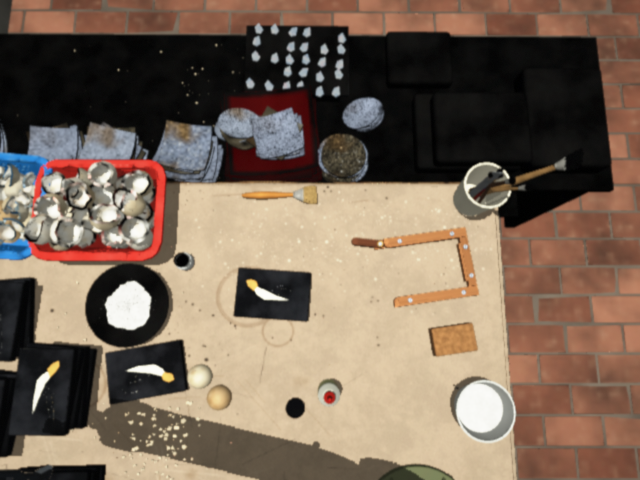

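View pics/side0.png

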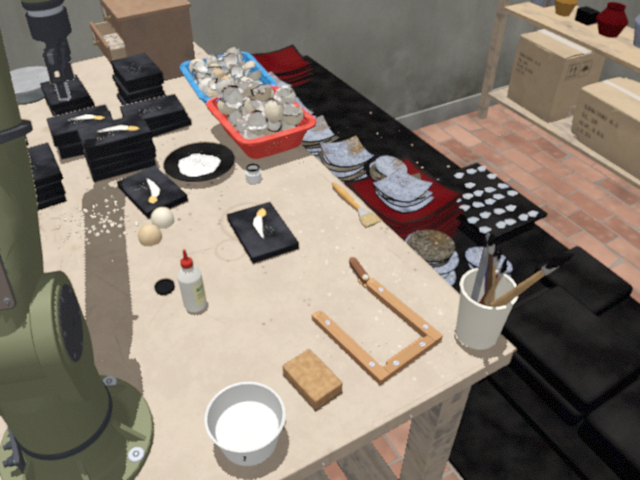

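The top view shows the panel at about (273,294). The jig opens left with its stop near (467,265). The button tip is near (357,242), and the brush (280,195) and ink pot (183,261) are clear of the work. Next I measure these.

```bash
cat > h.py <<'E'
import cv2,numpy as np
from rig import arm,cams,job
def K(i):
    f=240/np.tan(np.radians(i["fov_y"]/2)); return np.array([[f,0,i["cx"]],[0,f,i["cy"]],[0,0,1]])
def ray(uv,z,n="top"):
    i=cams.camera_info(n); uv=np.asarray(uv,float).reshape(-1,1,2)
    p=cv2.undistortPoints(uv,K(i),i["distortion"])[:,0]
    d=np.c_[p,np.ones(len(p))]@i["R"]; c=-i["R"].T@i["t"]
    return (c+d*((z-c[2])/d[:,2])[:,None])[:,:2]
def proj(X,n="top"):
    i=cams.camera_info(n); return cv2.projectPoints(np.array(X,float).reshape(-1,1,3),cv2.Rodrigues(i["R"])[0],i["t"],K(i),i["distortion"])[0][:,0]
def biggest(m,win):
    u0,v0,u1,v1=win; w=np.zeros_like(m); w[v0:v1,u0:u1]=m[v0:v1,u0:u1]
    c,_=cv2.findContours(w,cv2.RETR_EXTERNAL,cv2.CHAIN_APPROX_NONE); return max(c,key=cv2.contourArea)
def rect(pts): # world contour -> centre, long-axis angle deg, sizes (mm)
    (c,s,a)=cv2.minAreaRect((pts*1000).astype(np.float32))
    if s[0]<s[1]: s=s[::-1]; a+=90
    return np.round(c,1),round((a+90)%180-90,2),np.round(s,1)
def panel(pic,win):
    m=((pic.max(2)<60)*255).astype(np.uint8); m=cv2.morphologyEx(m,cv2.MORPH_OPEN,np.ones((3,3)))
    c=biggest(m,win); return rect(ray(c[:,0],0.019)),c
def jigmask(pic):
    h=cv2.cvtColor(pic,cv2.COLOR_RGB2HSV); return ((h[...,1]>115)&(h[...,2]>60)&(h[...,0]<20)).astype(np.uint8)*255
E
python3 - <<'E'
from h import *
pic=cv2.imread("pics/top0.png")[...,::-1].copy()
r,c=panel(pic,(200,250,340,340)); print("panel",r)
m=jigmask(pic); c=biggest(m,(330,215,490,315)); print("jig all",cv2.boundingRect(c))
w=ray(c[:,0],0.016)*1000
w1=w
print(rect(w/1000))
# fence-based: outline after removing bar via points with y below
ap=cv2.approxPolyDP(c,2.5,True)[:,0]; print(np.c_[ap,(ray(ap,0.016)*1000).round(1)])
cr=cv2.resize(pic[180:330,220:500],None,fx=2.8,fy=2.8,interpolation=cv2.INTER_CUBIC); cv2.imwrite("pics/crop0.png",cr[...,::-1])
E
```

```text
panel (array([436.7, 281.9]), 86.13, array([147.5,  94.7]))
jig all (352, 228, 127, 79)
(array([494.3,  -7.6]), -81.66, array([238.3, 151.4]))
[[ 478.   293.   439.7 -135.6]
 [ 474.   275.   476.4 -129.5]
 [ 472.   278.   470.3 -125.1]
 [ 468.   276.   474.3 -117.1]
 [ 469.   272.   482.6 -119.6]
 [ 474.   273.   480.5 -129.8]
 [ 469.   249.   530.3 -122.3]
 [ 462.   248.   532.4 -107.8]
 [ 467.   243.   542.9 -118.8]
 [ 464.   228.   574.7 -114.3]
 [ 380.   240.   548.7   61.9]
 [ 383.   243.   542.4   55.8]
 [ 380.   247.   534.    62.3]
 [ 376.   240.   548.7   70.3]
 [ 352.   240.   548.5  120.1]
 [ 354.   244.   540.1  116.1]
 [ 375.   249.   529.8   72.7]
 [ 455.   237.   555.5  -94.5]
 [ 459.   240.   549.2 -102.5]
 [ 457.   246.   536.6  -97.7]
 [ 468.   285.   455.9 -116. ]
 [ 397.   297.   431.3   29.9]
 [ 395.   306.   413.2   34.4]]
```

View pics/crop0.png

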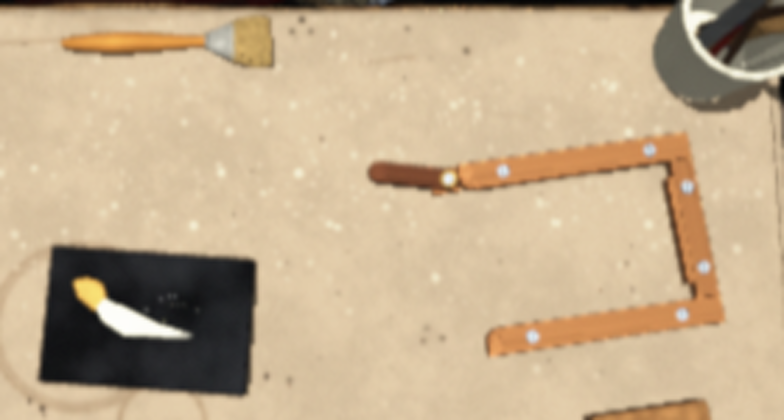

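```bash
cat >> h.py <<'E'
def screw(pic,u,v,z=0.016,r=4):
    u,v=int(round(u)),int(round(v)); g=pic[v-r:v+r+1,u-r:u+r+1,2].astype(float); g=np.clip(g-np.percentile(g,75),0,None)
    Y,X=np.mgrid[-r:r+1,-r:r+1]; k=g*(X**2+Y**2<=r*r)
    return np.array([u+(k*X).sum()/k.sum(), v+(k*Y).sum()/k.sum()])
E
python3 - <<'E'
from h import *
pic=cv2.imread("pics/top0.png")[...,::-1].copy()
cp=[(503,171),(650,150),(532,337),(682,315),(687,187),(703,268),(448,179)]
W=[]
for a,b in cp:
    s=screw(pic,a/2.8+220,b/2.8+180); w=ray([s],0.016 if (a,b)!=cp[-1] else 0.0186)[0]*1000; W.append(w); print(s.round(1),w.round(1))
W=np.array(W); dA=W[0]-W[1]; dB=W[2]-W[3]; dA2=W[6]-W[1]
for d in(dA,dB,dA2): print("y-axis heading",np.degrees(np.arctan2(d[1],d[0])),np.hypot(*d))
a=np.mean([np.arctan2(d[1],d[0]) for d in(dA2,dA2,dB)])
Y=np.array([np.cos(a),np.sin(a)]); X=np.array([Y[1],-Y[0]])
print("psi",np.degrees(a),"X proj",W@X,"Y proj",W@Y)
E
```

```text
[399.2 240.6] [547.6  22. ]
[451.5 233.1] [563.7 -87.6]
[409.8 299.7] [425.9   4.1]
[463.2 291.9] [ 441.8 -105.5]
[465.1 246.3] [ 536.  -114.5]
[471.  274.9] [ 476.7 -123.4]
[379.8 243.4] [541.2  62.9]
y-axis heading 98.32578277079917 110.73116926046576
y-axis heading 98.25889790514086 110.72826289539384
y-axis heading 98.49391745793571 152.17262388106536
psi 98.41557760700411 X proj [544.95375599 544.78021645 421.94807082 421.64527627 513.5166869
 453.51443373 544.57215266] Y proj [ -58.40635367 -169.13738695  -58.3079738  -169.03582269 -191.70148687
 -191.80412876  -16.96490531]
```

```bash
cat >> h.py <<'E'
PSI=np.radians(98.37); JY=np.array([np.cos(PSI),np.sin(PSI)]); JX=np.array([JY[1],-JY[0]]); O=483.35*JX-104.5*JY
def j2w(p): return O+p[0]*JX+p[1]*JY
def w2j(w): w=np.asarray(w)-O; return np.array([w@JX,w@JY])
def go(pj,z,yaw=None,pos=None,y0=None):
    "total tool-frame shift (mm, at present yaw) and turn az (rad) to jig point pj"
    s=arm.get_state(); pos=s["position"]*1000 if pos is None else np.array(pos); y0=s["ee_rot"][2] if y0 is None else y0
    t=np.radians(y0); d=j2w(pj)-pos[:2]; x=np.array([np.cos(t),np.sin(t)]); y=np.array([x[1],-x[0]])
    az=0 if yaw is None else -np.radians((yaw-y0+180)%360-180)
    print("jig now",w2j(pos[:2]).round(1),"z",round(pos[2],1),"yaw",round(y0,1),"-> dx %.1f dy %.1f dz %.1f az %.3f"%(d@x,d@y,pos[2]-z,az),"world tgt",j2w(pj).round(1))
E
python3 - <<'E'
from h import *
print("panel jig",w2j([436.7,281.9]),"O",O, "pot",ray([(183,261)],0.03)*1000, "tip jig",w2j(ray([(356,242)],.016)[0]*1000))
go((-105,319),60,188.4)
E
```

```text
panel jig [-10.26664767 319.82914746] O [493.4132328  -33.02808202] pot [[501.89980172 463.57814063]] tip jig [ 71.46163042 135.93270961]
jig now [-213.2  695.2] z 230.3 yaw 163.8 -> dx -254.8 dy -297.1 dz 170.3 az -0.429 world tgt [343.1 267.3]
```

Emit:
{"name": "play_rows", "arguments": {
  "series": [
    {"dx":-21.2,"dy":-24.8,"gripper":50},
    {"dx":-21.2,"dy":-24.8,"gripper":50},
    {"dx":-21.2,"dy":-24.8,"gripper":50},
    {"dx":-21.2,"dy":-24.8,"gripper":50},
    {"dx":-21.2,"dy":-24.8,"gripper":50}
  ]
}}

```text
$.series[0]: bad value
```

Emit:
{"name": "play_rows", "arguments": {
  "series": [
    {"dx":-21.2,"dy":-24.8,"gripper":50},
    {"dx":-21.2,"dy":-24.8,"gripper":50},
    {"dx":-21.2,"dy":-24.8,"gripper":50},
    {"dx":-21.2,"dy":-24.8,"gripper":50},
    {"dx":-21.2,"dy":-24.8,"gripper":50}
  ]
}}

```text
$.series[0]: bad value
```

Emit:
{"name": "play_rows", "arguments": {
  "series": [
    {"dx":-21.2,"dy":-24.8,"gripper":50},
    {"dx":-21.2,"dy":-24.8,"gripper":50},
    {"az":-0.107,"dz":30},
    {"az":-0.107,"dz":30},
    {"az":-0.107,"dz":30}
  ]
}}

```text
$.series[0]: bad value
```

Emit:
{"name": "play_rows", "arguments": {
  "series": [
    {"az":-0.107,"dz":30},
    {"dz":30},
    {"dz":10},
    {"dz":0},
    {"dz":0}
  ]
}}

```text
$.series[0]: bad value
```

```bash
python3 - <<'E'
from h import *
go((-105,319),3,188.4); s=arm.get_state(); print(s["time"],s["opening"],s["contact_force"])
p,d=cams.snapshot("top"); q,e=cams.snapshot("side")
im=np.hstack([p[200:420,180:420],q[150:370,100:340]]); cv2.imwrite("pics/a1.png",cv2.resize(im,None,fx=1.65,fy=1.65)[...,::-1])
E
```

```text
jig now [-213.2  695.2] z 230.3 yaw 163.8 -> dx -254.8 dy -297.1 dz 227.3 az -0.429 world tgt [343.1 267.3]
0.1 0.08580066889154454 [-0.14119151 -0.28212372  0.12085612]
```

View pics/a1.png

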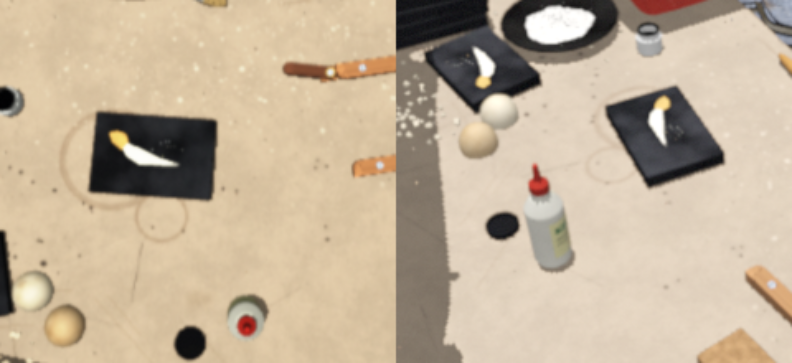

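The calls were refused, so nothing moved and the scene is unchanged. Each row probably needs all seven fields.

Emit:
{"name": "play_rows", "arguments": {
  "series": [
    {"dx":-21.2,"dy":-24.8,"dz":0,"ax":0,"ay":0,"az":0,"gripper":50},
    {"dx":-21.2,"dy":-24.8,"dz":0,"ax":0,"ay":0,"az":0,"gripper":50},
    {"dx":-21.2,"dy":-24.8,"dz":0,"ax":0,"ay":0,"az":0,"gripper":50},
    {"dx":-21.2,"dy":-24.8,"dz":0,"ax":0,"ay":0,"az":0,"gripper":50},
    {"dx":-21.2,"dy":-24.8,"dz":0,"ax":0,"ay":0,"az":0,"gripper":50}
  ]
}}

```text
time: 0.62
position: [0.249, 0.4739, 0.2311]
ee_rot: [-180.0, -0.0, 163.8]
contact_force: [0.0, 0.7, 1.0]
opening: 0.0496
```

Emit:
{"name": "play_rows", "arguments": {
  "series": [
    {"dx":-21.2,"dy":-24.8,"dz":0,"ax":0,"ay":0,"az":0,"gripper":50},
    {"dx":-21.2,"dy":-24.8,"dz":0,"ax":0,"ay":0,"az":0,"gripper":50},
    {"dx":-21.2,"dy":-24.8,"dz":0,"ax":0,"ay":0,"az":0,"gripper":50},
    {"dx":-21.2,"dy":-24.8,"dz":0,"ax":0,"ay":0,"az":0,"gripper":50},
    {"dx":-21.2,"dy":-24.8,"dz":0,"ax":0,"ay":0,"az":0,"gripper":50}
  ]
}}

```text
time: 1.03
position: [0.3161, 0.3252, 0.2313]
ee_rot: [180.0, -0.0, 163.8]
contact_force: [0.2, 0.7, 0.8]
opening: 0.0501
```

Emit:
{"name": "play_rows", "arguments": {
  "series": [
    {"dx":-21.2,"dy":-24.8,"dz":0,"ax":0,"ay":0,"az":0,"gripper":50},
    {"dx":-21.2,"dy":-24.8,"dz":0,"ax":0,"ay":0,"az":0,"gripper":50},
    {"dx":0,"dy":0,"dz":30,"ax":0,"ay":0,"az":-0.107,"gripper":50},
    {"dx":0,"dy":0,"dz":30,"ax":0,"ay":0,"az":-0.107,"gripper":50},
    {"dx":0,"dy":0,"dz":30,"ax":0,"ay":0,"az":-0.107,"gripper":50}
  ]
}}

```text
time: 1.45
position: [0.3433, 0.2671, 0.1409]
ee_rot: [179.9, 0.1, -177.6]
contact_force: [-0.5, 0.3, -1.3]
opening: 0.0497
```

Emit:
{"name": "play_rows", "arguments": {
  "series": [
    {"dx":0,"dy":0,"dz":30,"ax":0,"ay":0,"az":-0.107,"gripper":50},
    {"dx":0,"dy":0,"dz":30,"ax":0,"ay":0,"az":0,"gripper":50},
    {"dx":0,"dy":0,"dz":10,"ax":0,"ay":0,"az":0,"gripper":50},
    {"dx":0,"dy":0,"dz":0,"ax":0,"ay":0,"az":0,"gripper":50},
    {"dx":0,"dy":0,"dz":0,"ax":0,"ay":0,"az":0,"gripper":50}
  ]
}}

```text
time: 1.87
position: [0.3429, 0.2676, 0.0719]
ee_rot: [-180.0, 0.0, -171.7]
contact_force: [0.4, 0.1, 0.7]
opening: 0.05
```

```bash
python3 - <<'E'
from h import *
go((-105,319),3,188.4); s=arm.get_state(); print(s["time"],s["opening"],s["contact_force"],s["q"])
p,d=cams.snapshot("top"); q,e=cams.snapshot("side")
im=np.hstack([p[200:420,180:420],q[150:370,100:340]]); cv2.imwrite("pics/a2.png",cv2.resize(im,None,fx=1.65,fy=1.65)[...,::-1])
E
```

```text
jig now [-105.1  319.3] z 71.9 yaw -171.7 -> dx -0.1 dy -0.3 dz 68.9 az -0.002 world tgt [343.1 267.3]
1.8667 0.0500430042254111 [0.38286619 0.13716053 0.73369072] [-54.67874766   0.53848733  13.31393917 123.28207097  -0.13942496
  56.18947129  57.00949921]
```

View pics/a2.png

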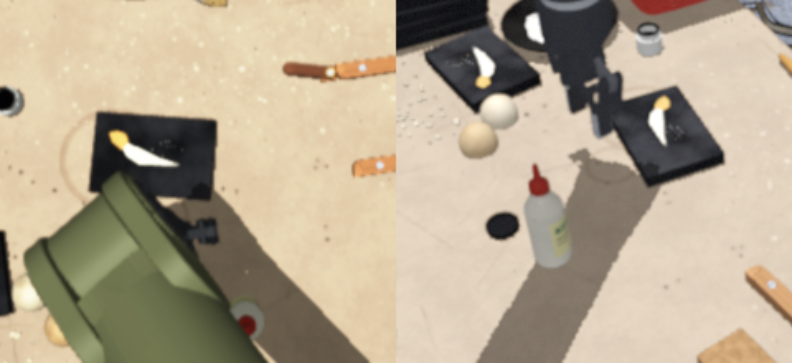

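The gripper hangs clear of the panel on its -x side, with the bottle clear of it. Now I lower it and push sideways to square and centre the panel.

Emit:
{"name": "play_rows", "arguments": {
  "series": [
    {"dx":0,"dy":0,"dz":25,"ax":0,"ay":0,"az":0,"gripper":50},
    {"dx":0,"dy":0,"dz":25,"ax":0,"ay":0,"az":0,"gripper":50},
    {"dx":0,"dy":0,"dz":12,"ax":0,"ay":0,"az":0,"gripper":50},
    {"dx":0,"dy":0,"dz":6,"ax":0,"ay":0,"az":0,"gripper":50},
    {"dx":0,"dy":0,"dz":0,"ax":0,"ay":0,"az":0,"gripper":50}
  ]
}}

```text
time: 2.38
position: [0.3429, 0.2677, 0.0035]
ee_rot: [180.0, 0.0, -171.7]
contact_force: [-1.4, 0.4, -0.1]
opening: 0.0502
```

Emit:
{"name": "play_rows", "arguments": {
  "series": [
    {"dx":-5,"dy":0,"dz":0,"ax":0,"ay":0,"az":0,"gripper":50},
    {"dx":-5,"dy":0,"dz":0,"ax":0,"ay":0,"az":0,"gripper":50},
    {"dx":-5,"dy":0,"dz":0,"ax":0,"ay":0,"az":0,"gripper":50},
    {"dx":-5,"dy":0,"dz":0,"ax":0,"ay":0,"az":0,"gripper":50},
    {"dx":-5,"dy":0,"dz":0,"ax":0,"ay":0,"az":0,"gripper":50}
  ]
}}

```text
time: 2.8
position: [0.3685, 0.2715, 0.004]
ee_rot: [180.0, 0.1, -171.7]
contact_force: [-0.6, 0.3, 0.1]
opening: 0.0501
```

Emit:
{"name": "play_rows", "arguments": {
  "series": [
    {"dx":-5,"dy":0,"dz":0,"ax":0,"ay":0,"az":0,"gripper":50},
    {"dx":-5,"dy":0,"dz":0,"ax":0,"ay":0,"az":0,"gripper":50},
    {"dx":-4,"dy":0,"dz":0,"ax":0,"ay":0,"az":0,"gripper":50},
    {"dx":-3,"dy":0,"dz":0,"ax":0,"ay":0,"az":0,"gripper":50},
    {"dx":-2,"dy":0,"dz":0,"ax":0,"ay":0,"az":0,"gripper":50}
  ]
}}

```text
time: 3.22
position: [0.3864, 0.2736, 0.0032]
ee_rot: [-180.0, -0.0, -171.7]
contact_force: [-2.0, -1.3, 1.6]
opening: 0.05
```

```bash
python3 - <<'E'
from h import *
go((-61,319),3,188.4); s=arm.get_state(); print(s["time"],s["contact_force"])
p,d=cams.snapshot("top"); q,e=cams.snapshot("side")
im=np.hstack([p[200:420,180:420],q[150:370,100:340]]); cv2.imwrite("pics/a3.png",cv2.resize(im,None,fx=1.65,fy=1.65)[...,::-1])
E
```

```text
jig now [-61.2 319. ] z 3.2 yaw -171.7 -> dx -0.2 dy 0.0 dz 0.2 az -0.002 world tgt [386.6 273.7]
3.2167 [-1.9678187  -1.27221883  1.57196353]
```

View pics/a3.png

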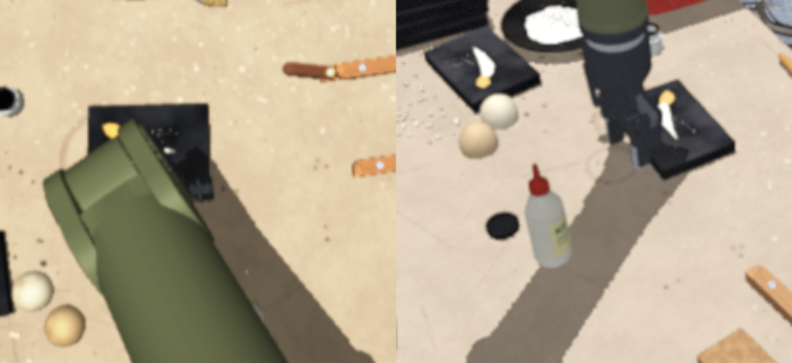

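```bash
cat >> h.py <<'E'
def edge(pic,u0,u1,v0,v1):
    "far long edge of the dark panel: first dark row per column (half-level crossing), jig frame"
    P=[]
    for u in range(u0,u1):
        g=pic[v0:v1,u].astype(float).mean(1); k=np.argmax(g<90)
        if k>0: P.append((u,v0+k-1+(g[k-1]-90)/(g[k-1]-g[k])))
    w=np.array([w2j(x) for x in ray(P,0.019)*1000]); f=np.polyfit(w[:,1],w[:,0],1); r=w[:,0]-np.polyval(f,w[:,1])
    f=np.polyfit(w[abs(r)<1.5,1],w[abs(r)<1.5,0],1)
    print("edge x at y=319: %.1f  slope deg %.2f  y range %.1f..%.1f"%(np.polyval(f,319),np.degrees(np.arctan(f[0])),w[:,1].min(),w[:,1].max()))
E
python3 - <<'E'
from h import *
p,d=cams.snapshot("top"); edge(p,238,302,252,290)
p0=cv2.imread("pics/top0.png")[...,::-1]; edge(p0,242,306,255,290)
E
```

```text
edge x at y=319: 52.7  slope deg 6.84  y range 254.5..382.5
edge x at y=319: 39.5  slope deg 12.41  y range 249.2..375.2
```

Emit:
{"name": "play_rows", "arguments": {
  "series": [
    {"dx":20,"dy":0,"dz":0,"ax":0,"ay":0,"az":0,"gripper":50},
    {"dx":0,"dy":0,"dz":-30,"ax":0,"ay":0,"az":0,"gripper":50},
    {"dx":0,"dy":0,"dz":-30,"ax":0,"ay":0,"az":0,"gripper":50},
    {"dx":-21,"dy":27,"dz":0,"ax":0,"ay":0,"az":0,"gripper":50},
    {"dx":-21,"dy":27,"dz":0,"ax":0,"ay":0,"az":0,"gripper":50}
  ]
}}

```text
time: 3.78
position: [0.4021, 0.3321, 0.067]
ee_rot: [179.7, 0.3, -171.8]
contact_force: [0.3, 0.1, 0.6]
opening: 0.0501
```

Emit:
{"name": "play_rows", "arguments": {
  "series": [
    {"dx":-21,"dy":27,"dz":0,"ax":0,"ay":0,"az":0,"gripper":50},
    {"dx":-21,"dy":27,"dz":0,"ax":0,"ay":0,"az":0,"gripper":50},
    {"dx":0,"dy":0,"dz":0,"ax":0,"ay":0,"az":0.1207,"gripper":50},
    {"dx":0,"dy":0,"dz":0,"ax":0,"ay":0,"az":0.1207,"gripper":50},
    {"dx":0,"dy":0,"dz":0,"ax":0,"ay":0,"az":0.1207,"gripper":50}
  ]
}}

```text
time: 4.2
position: [0.4342, 0.3907, 0.063]
ee_rot: [180.0, 0.0, 167.3]
contact_force: [-0.1, 0.1, -0.1]
opening: 0.0499
```

Emit:
{"name": "play_rows", "arguments": {
  "series": [
    {"dx":0,"dy":0,"dz":0,"ax":0,"ay":0,"az":0.1207,"gripper":50},
    {"dx":0,"dy":0,"dz":0,"ax":0,"ay":0,"az":0.1207,"gripper":50},
    {"dx":0,"dy":0,"dz":0,"ax":0,"ay":0,"az":0.1207,"gripper":50},
    {"dx":0,"dy":0,"dz":0,"ax":0,"ay":0,"az":0.1207,"gripper":50},
    {"dx":0,"dy":0,"dz":0,"ax":0,"ay":0,"az":0.1207,"gripper":50}
  ]
}}

```text
time: 4.62
position: [0.434, 0.3903, 0.0634]
ee_rot: [179.9, 0.0, 132.7]
contact_force: [-1.6, -0.0, -0.2]
opening: 0.0503
```

Emit:
{"name": "play_rows", "arguments": {
  "series": [
    {"dx":0,"dy":0,"dz":0,"ax":0,"ay":0,"az":0.1207,"gripper":50},
    {"dx":0,"dy":0,"dz":0,"ax":0,"ay":0,"az":0.1207,"gripper":50},
    {"dx":0,"dy":0,"dz":0,"ax":0,"ay":0,"az":0.1207,"gripper":50},
    {"dx":0,"dy":0,"dz":0,"ax":0,"ay":0,"az":0.1207,"gripper":50},
    {"dx":0,"dy":0,"dz":0,"ax":0,"ay":0,"az":0.1207,"gripper":50}
  ]
}}

```text
time: 5.03
position: [0.434, 0.3903, 0.0634]
ee_rot: [179.9, -0.0, 98.1]
contact_force: [-0.5, 0.5, 0.3]
opening: 0.0502
```

```bash
python3 - <<'E'
from h import *
go((2,430),3,98.4); s=arm.get_state(); print(s["time"],s["contact_force"],s["q"])
p,d=cams.snapshot("top"); q,e=cams.snapshot("side"); edge(p,238,302,252,290)
im=np.hstack([p[200:420,180:420],q[110:330,100:340]]); cv2.imwrite("pics/a4.png",cv2.resize(im,None,fx=1.65,fy=1.65)[...,::-1])
E
```

```text
jig now [  2.9 427.5] z 63.4 yaw 98.1 -> dx 2.5 dy -0.9 dz 60.4 az -0.005 world tgt [432.8 392.7]
5.0333 [-0.50777448  0.50081302  0.26051572] [-67.5835093   19.59928017  27.16151699 104.39032095 -10.35783363
  58.38942676 -28.21867785]
edge x at y=319: 52.7  slope deg 6.85  y range 254.5..382.5
```

View pics/a4.png

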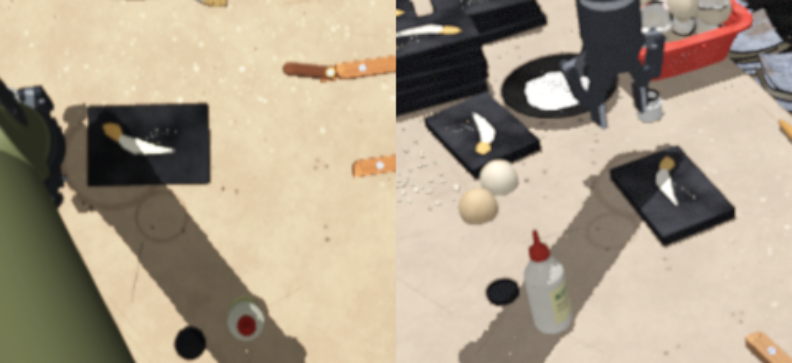

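Emit:
{"name": "play_rows", "arguments": {
  "series": [
    {"dx":0,"dy":0,"dz":25,"ax":0,"ay":0,"az":-0.005,"gripper":50},
    {"dx":0,"dy":0,"dz":25,"ax":0,"ay":0,"az":0,"gripper":50},
    {"dx":0,"dy":0,"dz":10,"ax":0,"ay":0,"az":0,"gripper":50},
    {"dx":0,"dy":0,"dz":0,"ax":0,"ay":0,"az":0,"gripper":50},
    {"dx":-8,"dy":0,"dz":0,"ax":0,"ay":0,"az":0,"gripper":50}
  ]
}}

```text
time: 5.55
position: [0.4346, 0.3835, 0.0034]
ee_rot: [-180.0, -0.0, 98.9]
contact_force: [0.9, 0.2, 0.8]
opening: 0.0504
```

Emit:
{"name": "play_rows", "arguments": {
  "series": [
    {"dx":-6,"dy":0,"dz":0,"ax":0,"ay":0,"az":0,"gripper":50},
    {"dx":-6,"dy":0,"dz":0,"ax":0,"ay":0,"az":0,"gripper":50},
    {"dx":-6,"dy":0,"dz":0,"ax":0,"ay":0,"az":0,"gripper":50},
    {"dx":-6,"dy":0,"dz":0,"ax":0,"ay":0,"az":0,"gripper":50},
    {"dx":-6,"dy":0,"dz":0,"ax":0,"ay":0,"az":0,"gripper":50}
  ]
}}

```text
time: 5.97
position: [0.4401, 0.3528, 0.0044]
ee_rot: [179.9, -0.1, 98.7]
contact_force: [-0.4, 1.3, 1.0]
opening: 0.0501
```

Emit:
{"name": "play_rows", "arguments": {
  "series": [
    {"dx":-6,"dy":0,"dz":0,"ax":0,"ay":0,"az":0,"gripper":50},
    {"dx":-6,"dy":0,"dz":0,"ax":0,"ay":0,"az":0,"gripper":50},
    {"dx":-5,"dy":0,"dz":0,"ax":0,"ay":0,"az":0,"gripper":50},
    {"dx":-3,"dy":0,"dz":0,"ax":0,"ay":0,"az":0,"gripper":50},
    {"dx":-2,"dy":0,"dz":0,"ax":0,"ay":0,"az":0,"gripper":50}
  ]
}}

```text
time: 6.38
position: [0.4434, 0.3303, 0.0035]
ee_rot: [180.0, -0.0, 98.7]
contact_force: [-0.2, 3.5, 2.3]
opening: 0.05
```

```bash
python3 - <<'E'
from h import *
go((0,90),3,98.4); s=arm.get_state(); print(s["time"],s["contact_force"],s["opening"])
p,d=cams.snapshot("top"); cv2.imwrite("pics/a5.png",p[...,::-1])
g=p[262:312,200:360].astype(float).mean(2); print("dark cols row0..",[ (200+np.where(r<70)[0].min(),200+np.where(r<70)[0].max()) for r in g[8:48:8] if (r<70).any()])
edge(p,265,310,252,290)
print(panel(p,(240,240,345,335))[0])
E
```

```text
jig now [  3.4 366.7] z 3.5 yaw 98.7 -> dx -276.7 dy -4.9 dz 0.5 az 0.005 world tgt [480.3  56. ]
6.3833 [-0.2410955   3.49197253  2.32396744] 0.049990263327338955
dark cols row0.. [(np.int64(241), np.int64(325)), (np.int64(245), np.int64(326)), (np.int64(249), np.int64(328)), (np.int64(244), np.int64(329)), (np.int64(247), np.int64(301))]
edge x at y=319: 61.7  slope deg -0.23  y range 235.6..326.7
(array([469.2, 250.4]), 23.68, array([177.9, 166. ]))
```

The panel is now square, with a slope of -0.23°, but its centre is about 11.7 mm to the +x side. I'll push on slightly diagonally, staying inside the friction cone, and check it.

Emit:
{"name": "play_rows", "arguments": {
  "series": [
    {"dx":-6,"dy":-0.8,"dz":0,"ax":0,"ay":0,"az":0.005,"gripper":50},
    {"dx":-6,"dy":-0.8,"dz":0,"ax":0,"ay":0,"az":0,"gripper":50},
    {"dx":-6,"dy":-0.8,"dz":0,"ax":0,"ay":0,"az":0,"gripper":50},
    {"dx":-6,"dy":-0.8,"dz":0,"ax":0,"ay":0,"az":0,"gripper":50},
    {"dx":-6,"dy":-0.8,"dz":0,"ax":0,"ay":0,"az":0,"gripper":50}
  ]
}}

```text
time: 6.85
position: [0.4435, 0.2996, 0.0034]
ee_rot: [180.0, -0.0, 98.4]
contact_force: [0.8, 2.3, 2.5]
opening: 0.0497
```

Emit:
{"name": "play_rows", "arguments": {
  "series": [
    {"dx":-6,"dy":-0.8,"dz":0,"ax":0,"ay":0,"az":0,"gripper":50},
    {"dx":-6,"dy":-0.8,"dz":0,"ax":0,"ay":0,"az":0,"gripper":50},
    {"dx":-6,"dy":-0.8,"dz":0,"ax":0,"ay":0,"az":0,"gripper":50},
    {"dx":-4,"dy":-0.5,"dz":0,"ax":0,"ay":0,"az":0,"gripper":50},
    {"dx":-2,"dy":-0.3,"dz":0,"ax":0,"ay":0,"az":0,"gripper":50}
  ]
}}

```text
time: 7.27
position: [0.4438, 0.2751, 0.0033]
ee_rot: [-180.0, 0.0, 98.4]
contact_force: [-0.4, 1.8, 2.0]
opening: 0.0501
```

```bash
python3 - <<'E'
from h import *
go((0,90),3,98.4); s=arm.get_state(); print(s["time"],s["contact_force"],s["opening"])
p,d=cams.snapshot("top"); q,e=cams.snapshot("side"); cv2.imwrite("pics/a6f.png",p[...,::-1])
edge(p,290,335,245,290)
im=np.hstack([p[180:400,220:480],q[150:370,180:440]]); cv2.imwrite("pics/a6.png",cv2.resize(im,None,fx=1.5,fy=1.5)[...,::-1])
E
```

```text
jig now [ -4.2 312.1] z 3.3 yaw 98.4 -> dx -222.1 dy 4.2 dz 0.3 az -0.001 world tgt [480.3  56. ]
7.2667 [-0.44212638  1.77769727  1.96395417] 0.05007363513813352
edge x at y=319: 54.0  slope deg 0.06  y range 184.8..276.1
```

View pics/a6.png

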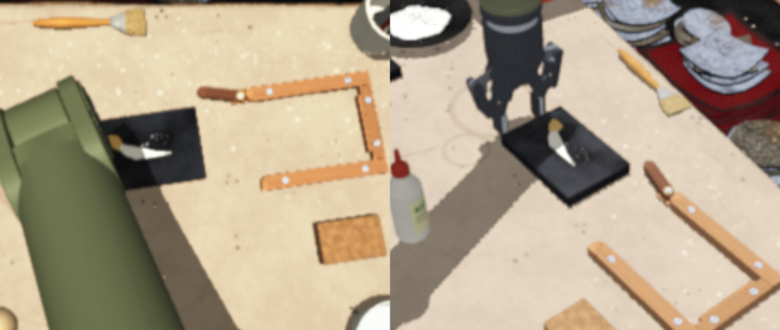

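Emit:
{"name": "play_rows", "arguments": {
  "series": [
    {"dx":-6,"dy":-0.5,"dz":0,"ax":0,"ay":0,"az":0,"gripper":50},
    {"dx":-6,"dy":-0.5,"dz":0,"ax":0,"ay":0,"az":0,"gripper":50},
    {"dx":-6,"dy":-0.5,"dz":0,"ax":0,"ay":0,"az":0,"gripper":50},
    {"dx":-6,"dy":-0.5,"dz":0,"ax":0,"ay":0,"az":0,"gripper":50},
    {"dx":-6,"dy":-0.5,"dz":0,"ax":0,"ay":0,"az":0,"gripper":50}
  ]
}}

```text
time: 7.78
position: [0.4455, 0.2449, 0.0031]
ee_rot: [-180.0, 0.0, 98.4]
contact_force: [0.3, 0.3, 0.2]
opening: 0.0499
```

Emit:
{"name": "play_rows", "arguments": {
  "series": [
    {"dx":-6,"dy":-0.5,"dz":0,"ax":0,"ay":0,"az":0,"gripper":50},
    {"dx":-6,"dy":-0.5,"dz":0,"ax":0,"ay":0,"az":0,"gripper":50},
    {"dx":-6,"dy":-0.5,"dz":0,"ax":0,"ay":0,"az":0,"gripper":50},
    {"dx":-2,"dy":-0.2,"dz":0,"ax":0,"ay":0,"az":0,"gripper":50},
    {"dx":0,"dy":0,"dz":0,"ax":0,"ay":0,"az":0,"gripper":50}
  ]
}}

```text
time: 8.2
position: [0.4471, 0.2252, 0.0034]
ee_rot: [180.0, 0.0, 98.4]
contact_force: [-0.3, 0.1, -0.5]
opening: 0.0501
```

```bash
cat >> h.py <<'E'
def edges(pic,ylo,yhi):
    "both long edges (z=.019) sampled along jig y, scanning from inside outwards along jig x"
    g=cv2.cvtColor(pic,cv2.COLOR_RGB2GRAY).astype(np.float32)
    for sgn in(1,-1):
        R=[]
        for y in np.arange(ylo,yhi,4):
            xs=np.arange(35,65,.5); w=np.array([j2w((sgn*x,y)) for x in xs])/1000
            uv=proj(np.c_[w,np.full(len(w),.019)]).astype(np.float32)
            v=cv2.remap(g,uv[:,0].reshape(-1,1),uv[:,1].reshape(-1,1),cv2.INTER_LINEAR)[:,0]
            k=np.argmax(v>85); 
            if k>0: R.append((y,sgn*xs[k]))
        R=np.array(R); f=np.polyfit(R[:,0],R[:,1],1); print("edge",sgn,"median x %.1f"%np.median(R[:,1]),"slope deg %.2f"%np.degrees(np.arctan(f[0])),R[:,1])
E
python3 - <<'E'
from h import *
go((0,90),3,98.4); s=arm.get_state(); print(s["time"],s["contact_force"])
p,d=cams.snapshot("top"); cv2.imwrite("pics/a7f.png",p[...,::-1])
edge(p,315,360,245,290); edges(p,112,200)
E
```

```text
jig now [ -8.2 262.2] z 3.4 yaw 98.4 -> dx -172.2 dy 8.3 dz 0.4 az -0.001 world tgt [480.3  56. ]
8.2 [-0.2579696   0.1370324  -0.45904637]
edge x at y=319: 50.8  slope deg 0.23  y range 133.3..229.5
edge 1 median x 50.0 slope deg -0.05 [50.5 50.  50.5 50.5 50.  50.  50.5 50.5 50.  50.  50.5 50.  50.  50.5
 50.  50.  50.  50.5 50.  50.  50.5 50.5]
edge -1 median x -47.0 slope deg -3.03 [-46.5 -46.5 -46.5 -47.  -46.5 -47.  -47.  -46.5 -46.5 -47.  -47.  -46.5
 -46.5 -47.  -47.  -49.  -51.5 -51.  -50.5]
```

Emit:
{"name": "play_rows", "arguments": {
  "series": [
    {"dx":-5,"dy":-0.5,"dz":0,"ax":0,"ay":0,"az":0,"gripper":50},
    {"dx":-5,"dy":-0.5,"dz":0,"ax":0,"ay":0,"az":0,"gripper":50},
    {"dx":-5,"dy":-0.3,"dz":0,"ax":0,"ay":0,"az":0,"gripper":50},
    {"dx":-5,"dy":0,"dz":0,"ax":0,"ay":0,"az":0,"gripper":50},
    {"dx":-5,"dy":0,"dz":0,"ax":0,"ay":0,"az":0,"gripper":50}
  ]
}}

```text
time: 8.67
position: [0.4495, 0.2008, 0.0035]
ee_rot: [180.0, -0.0, 98.4]
contact_force: [-0.5, 0.9, 0.7]
opening: 0.05
```

Emit:
{"name": "play_rows", "arguments": {
  "series": [
    {"dx":-5,"dy":0,"dz":0,"ax":0,"ay":0,"az":0,"gripper":50},
    {"dx":-5,"dy":0,"dz":0,"ax":0,"ay":0,"az":0,"gripper":50},
    {"dx":-5,"dy":0,"dz":0,"ax":0,"ay":0,"az":0,"gripper":50},
    {"dx":-5,"dy":0,"dz":0,"ax":0,"ay":0,"az":0,"gripper":50},
    {"dx":-5,"dy":0,"dz":0,"ax":0,"ay":0,"az":0,"gripper":50}
  ]
}}

```text
time: 9.08
position: [0.4532, 0.1761, 0.0035]
ee_rot: [180.0, -0.0, 98.4]
contact_force: [-0.8, 2.4, 1.4]
opening: 0.0503
```

```bash
python3 - <<'E'
from h import *
go((0,90),3,98.4); s=arm.get_state(); print(s["time"],s["contact_force"])
p,d=cams.snapshot("top"); q,e=cams.snapshot("side"); cv2.imwrite("pics/a8f.png",p[...,::-1])
edges(p,85,160)
im=np.hstack([p[200:360,290:490],q[200:360,270:470]]); cv2.imwrite("pics/a8.png",cv2.resize(im,None,fx=2,fy=2,interpolation=cv2.INTER_CUBIC)[...,::-1])
E
```

```text
jig now [ -9.4 212.8] z 3.5 yaw 98.4 -> dx -122.8 dy 9.2 dz 0.5 az 0.000 world tgt [480.3  56. ]
9.0833 [-0.80327979  2.37723607  1.43599482]
edge 1 median x 49.8 slope deg -4.85 [50.5 53.5 52.  50.  50.5 49.5 49.  49.  49.5 49.5]
edge -1 median x -47.5 slope deg 2.13 [-47.5 -47.5 -47.5 -48.  -48.  -47.5 -47.5 -49.5 -55.5 -37. ]
```

View pics/a8.png

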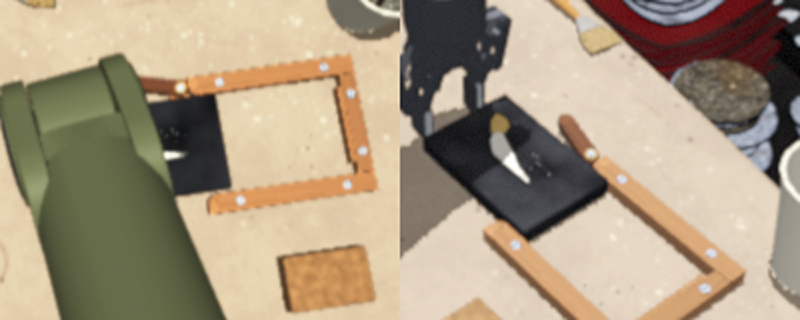

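Emit:
{"name": "play_rows", "arguments": {
  "series": [
    {"dx":5,"dy":0,"dz":0,"ax":0,"ay":0,"az":0,"gripper":50},
    {"dx":0,"dy":8.5,"dz":0,"ax":0,"ay":0,"az":0,"gripper":50},
    {"dx":-3,"dy":0,"dz":0,"ax":0,"ay":0,"az":0,"gripper":50},
    {"dx":-5,"dy":0,"dz":0,"ax":0,"ay":0,"az":0,"gripper":50},
    {"dx":-5,"dy":0,"dz":0,"ax":0,"ay":0,"az":0,"gripper":50}
  ]
}}

```text
time: 9.6
position: [0.4628, 0.1697, 0.0033]
ee_rot: [180.0, -0.0, 98.4]
contact_force: [0.1, 1.4, 0.2]
opening: 0.0503
```

Emit:
{"name": "play_rows", "arguments": {
  "series": [
    {"dx":-5,"dy":0,"dz":0,"ax":0,"ay":0,"az":0,"gripper":50},
    {"dx":-5,"dy":0,"dz":0,"ax":0,"ay":0,"az":0,"gripper":50},
    {"dx":-5,"dy":0,"dz":0,"ax":0,"ay":0,"az":0,"gripper":50},
    {"dx":-5,"dy":0,"dz":0,"ax":0,"ay":0,"az":0,"gripper":50},
    {"dx":-5,"dy":0,"dz":0,"ax":0,"ay":0,"az":0,"gripper":50}
  ]
}}

```text
time: 10.02
position: [0.4662, 0.1443, 0.0033]
ee_rot: [-180.0, -0.0, 98.4]
contact_force: [0.2, 0.1, 0.1]
opening: 0.0501
```

Emit:
{"name": "play_rows", "arguments": {
  "series": [
    {"dx":-5,"dy":0,"dz":0,"ax":0,"ay":0,"az":0,"gripper":50},
    {"dx":-5,"dy":0,"dz":0,"ax":0,"ay":0,"az":0,"gripper":50},
    {"dx":-5,"dy":0,"dz":0,"ax":0,"ay":0,"az":0,"gripper":50},
    {"dx":-5,"dy":0,"dz":0,"ax":0,"ay":0,"az":0,"gripper":50},
    {"dx":-5,"dy":0,"dz":0,"ax":0,"ay":0,"az":0,"gripper":50}
  ]
}}

```text
time: 10.43
position: [0.4699, 0.1198, 0.0033]
ee_rot: [180.0, -0.0, 98.4]
contact_force: [0.5, 1.8, -0.2]
opening: 0.0501
```

```bash
python3 - <<'E'
from h import *
go((0,88),3,98.4); s=arm.get_state(); print(s["time"],s["contact_force"])
p,d=cams.snapshot("top"); cv2.imwrite("pics/a9f.png",p[...,::-1])
edges(p,25,80)
E
```

```text
jig now [ -1.  154.6] z 3.3 yaw 98.4 -> dx -66.6 dy 0.9 dz 0.3 az 0.000 world tgt [480.6  54. ]
10.4333 [ 0.49496692  1.76956326 -0.16979393]Traceback (most recent call last):
  File "<stdin>", line 4, in <module>
  File "h.py", line 57, in edges
    R=np.array(R); f=np.polyfit(R[:,0],R[:,1],1); print("edge",sgn,"median x %.1f"%np.median(R[:,1]),"slope deg %.2f"%np.degrees(np.arctan(f[0])),R[:,1])
                                ~^^^^^
IndexError: too many indices for array: array is 1-dimensional, but 2 were indexed
```

```bash
python3 - <<'E'
from h import *
p=cv2.imread("pics/a9f.png"); q,e=cams.snapshot("side")
im=np.hstack([p[200:360,290:490],q[200:360,270:470,::-1]]); cv2.imwrite("pics/a9.png",cv2.resize(im,None,fx=2,fy=2,interpolation=cv2.INTER_CUBIC))
E
```

```text
(no output)
```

View pics/a9.png

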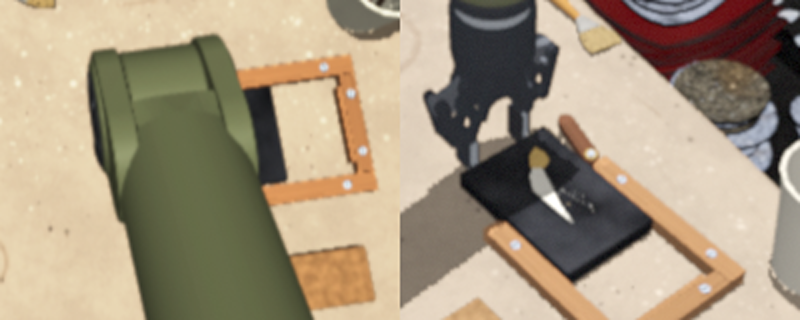

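The panel is in the lane and square, with the far wood visible beyond its leading end. I keep pushing and slow down near the stop.

Emit:
{"name": "play_rows", "arguments": {
  "series": [
    {"dx":-5,"dy":0,"dz":0,"ax":0,"ay":0,"az":0,"gripper":50},
    {"dx":-5,"dy":0,"dz":0,"ax":0,"ay":0,"az":0,"gripper":50},
    {"dx":-5,"dy":0,"dz":0,"ax":0,"ay":0,"az":0,"gripper":50},
    {"dx":-5,"dy":0,"dz":0,"ax":0,"ay":0,"az":0,"gripper":50},
    {"dx":-5,"dy":0,"dz":0,"ax":0,"ay":0,"az":0,"gripper":50}
  ]
}}

```text
time: 10.95
position: [0.4736, 0.095, 0.0033]
ee_rot: [-180.0, 0.0, 98.4]
contact_force: [0.4, 0.5, -0.2]
opening: 0.05
```

Emit:
{"name": "play_rows", "arguments": {
  "series": [
    {"dx":-5,"dy":0,"dz":0,"ax":0,"ay":0,"az":0,"gripper":50},
    {"dx":-5,"dy":0,"dz":0,"ax":0,"ay":0,"az":0,"gripper":50},
    {"dx":-5,"dy":0,"dz":0,"ax":0,"ay":0,"az":0,"gripper":50},
    {"dx":-5,"dy":0,"dz":0,"ax":0,"ay":0,"az":0,"gripper":50},
    {"dx":-5,"dy":0,"dz":0,"ax":0,"ay":0,"az":0,"gripper":50}
  ]
}}

```text
time: 11.37
position: [0.4773, 0.0703, 0.0033]
ee_rot: [180.0, -0.0, 98.4]
contact_force: [-0.7, 0.4, -1.1]
opening: 0.0502
```

Emit:
{"name": "play_rows", "arguments": {
  "series": [
    {"dx":-2,"dy":0,"dz":0,"ax":0,"ay":0,"az":0,"gripper":50},
    {"dx":-2,"dy":0,"dz":0,"ax":0,"ay":0,"az":0,"gripper":50},
    {"dx":-2,"dy":0,"dz":0,"ax":0,"ay":0,"az":0,"gripper":50},
    {"dx":-1,"dy":0,"dz":0,"ax":0,"ay":0,"az":0,"gripper":50},
    {"dx":-1,"dy":0,"dz":0,"ax":0,"ay":0,"az":0,"gripper":50}
  ]
}}

```text
time: 11.78
position: [0.4784, 0.063, 0.0034]
ee_rot: [180.0, -0.0, 98.4]
contact_force: [-0.5, 0.6, -0.1]
opening: 0.0499
```

Emit:
{"name": "play_rows", "arguments": {
  "series": [
    {"dx":-1.5,"dy":0,"dz":0,"ax":0,"ay":0,"az":0,"gripper":50},
    {"dx":-1.5,"dy":0,"dz":0,"ax":0,"ay":0,"az":0,"gripper":50},
    {"dx":-1.5,"dy":0,"dz":0,"ax":0,"ay":0,"az":0,"gripper":50},
    {"dx":-1,"dy":0,"dz":0,"ax":0,"ay":0,"az":0,"gripper":50},
    {"dx":-1,"dy":0,"dz":0,"ax":0,"ay":0,"az":0,"gripper":50}
  ]
}}

```text
time: 12.2
position: [0.4794, 0.0564, 0.0033]
ee_rot: [180.0, -0.0, 98.4]
contact_force: [-0.3, 0.6, -1.0]
opening: 0.0499
```

```bash
python3 - <<'E'
from h import *
go((0,86),3,98.4); s=arm.get_state(); print(s["time"],s["contact_force"])
p,d=cams.snapshot("top"); cv2.imwrite("pics/b1f.png",p[...,::-1]); g=p.mean(2)
for x in(-30,0,30): # leading end & stop face along lane
    ys=np.arange(-90,-50,2.); uv=proj([np.r_[j2w((x,y))/1000,.019] for y in ys]).round().astype(int); print(x,[int(g[v,u]) for u,v in uv])
E
```

```text
jig now [-0.9 90.5] z 3.3 yaw 98.4 -> dx -4.5 dy 0.9 dz 0.3 az 0.000 world tgt [480.9  52.1]
12.2 [-0.28450818  0.61342341 -1.02081501]
-30 [193, 227, 221, 225, 195, 151, 120, 112, 110, 96, 74, 69, 72, 72, 76, 78, 81, 83, 84, 85]
0 [143, 144, 139, 123, 121, 124, 124, 124, 124, 124, 126, 126, 126, 126, 122, 107, 90, 79, 81, 83]
30 [188, 220, 175, 119, 105, 105, 104, 105, 105, 105, 105, 105, 108, 107, 106, 99, 77, 66, 87, 98]
```

Emit:
{"name": "play_rows", "arguments": {
  "series": [
    {"dx":-1.5,"dy":0,"dz":0,"ax":0,"ay":0,"az":0,"gripper":50},
    {"dx":-1.5,"dy":0,"dz":0,"ax":0,"ay":0,"az":0,"gripper":50},
    {"dx":-1,"dy":0,"dz":0,"ax":0,"ay":0,"az":0,"gripper":50},
    {"dx":-1,"dy":0,"dz":0,"ax":0,"ay":0,"az":0,"gripper":50},
    {"dx":0,"dy":0,"dz":0,"ax":0,"ay":0,"az":0,"gripper":50}
  ]
}}

```text
time: 12.67
position: [0.48, 0.0529, 0.0034]
ee_rot: [180.0, -0.1, 98.4]
contact_force: [0.2, 5.2, -0.7]
opening: 0.0498
```

```bash
python3 - <<'E'
from h import *
go((0,86),3,98.4); s=arm.get_state(); print(s["time"],s["contact_force"])
p,d=cams.snapshot("top"); q,e=cams.snapshot("side")
im=np.hstack([p[200:360,290:490],q[200:360,270:470]]); cv2.imwrite("pics/b2.png",cv2.resize(im,None,fx=2,fy=2,interpolation=cv2.INTER_CUBIC)[...,::-1])
E
```

```text
jig now [-0.7 87. ] z 3.4 yaw 98.4 -> dx -1.0 dy 0.7 dz 0.4 az 0.000 world tgt [480.9  52.1]
12.6667 [ 0.23397368  5.21819455 -0.70642401]
```

View pics/b2.png

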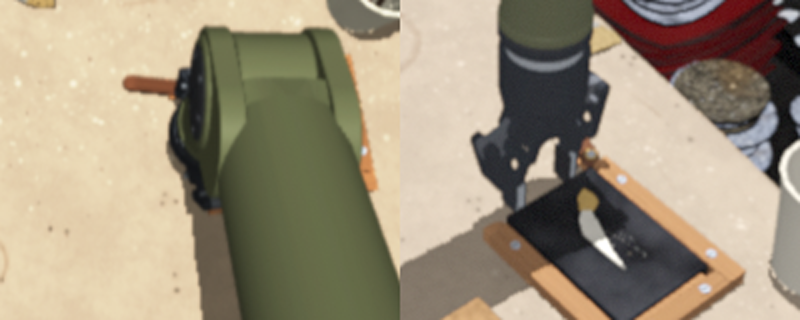

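The side view shows the panel's leading end at the stop, and contact force is rising. I press a touch more to confirm it is home.

Emit:
{"name": "play_rows", "arguments": {
  "series": [
    {"dx":-1,"dy":0,"dz":0,"ax":0,"ay":0,"az":0,"gripper":50},
    {"dx":-1,"dy":0,"dz":0,"ax":0,"ay":0,"az":0,"gripper":50},
    {"dx":0,"dy":0,"dz":0,"ax":0,"ay":0,"az":0,"gripper":50}
  ]
}}

```text
time: 13.02
position: [0.4801, 0.0529, 0.0034]
ee_rot: [180.0, -0.2, 98.5]
contact_force: [-0.3, 9.1, 0.2]
opening: 0.0499
```

Emit:
{"name": "play_rows", "arguments": {
  "series": [
    {"dx":6,"dy":0,"dz":0,"ax":0,"ay":0,"az":0,"gripper":50},
    {"dx":20,"dy":0,"dz":0,"ax":0,"ay":0,"az":0,"gripper":50},
    {"dx":0,"dy":0,"dz":-30,"ax":0,"ay":0,"az":0,"gripper":50},
    {"dx":0,"dy":0,"dz":-30,"ax":0,"ay":0,"az":0,"gripper":0},
    {"dx":3,"dy":26,"dz":0,"ax":0,"ay":0,"az":0,"gripper":0}
  ]
}}

```text
time: 13.43
position: [0.5026, 0.0815, 0.0693]
ee_rot: [179.6, -0.3, 98.3]
contact_force: [0.7, 0.4, -0.6]
opening: 0.0266
```

Emit:
{"name": "play_rows", "arguments": {
  "series": [
    {"dx":4,"dy":26,"dz":0,"ax":0,"ay":0,"az":0,"gripper":0},
    {"dx":4,"dy":26,"dz":0,"ax":0,"ay":0,"az":0,"gripper":0},
    {"dx":4,"dy":26,"dz":0,"ax":0,"ay":0,"az":0,"gripper":0},
    {"dx":0,"dy":0,"dz":0,"ax":0,"ay":0,"az":0,"gripper":0},
    {"dx":0,"dy":0,"dz":0,"ax":0,"ay":0,"az":0,"gripper":0}
  ]
}}

```text
time: 13.85
position: [0.578, 0.1045, 0.0629]
ee_rot: [-180.0, 0.1, 98.4]
contact_force: [-0.4, -0.7, -0.2]
opening: -0.0002
```

```bash
python3 - <<'E'
from h import *
go((103,122),4,98.4); s=arm.get_state(); print(s["time"],s["contact_force"],s["opening"])
prev=None
for th in(1.77,1.5,1.25,1.,.75,.5,.25,.1,0,-.06):
    S,C=np.sin(th),np.cos(th); c=np.array([61.5,86])+40*np.array([-C,S])+(8+14.5*abs(S)+11*abs(C))*np.array([S,C])
    print(th,c.round(1),"" if prev is None else "step dx(y) %.1f dy(x) %.1f"%tuple((c-prev)[::-1])); prev=c
p,d=cams.snapshot("top"); q,e=cams.snapshot("side"); cv2.imwrite("pics/c1t.png",p[...,::-1]); cv2.imwrite("pics/c1s.png",q[...,::-1])
# bar direction: dark wood pixels
h=cv2.cvtColor(p,cv2.COLOR_RGB2HSV); m=((h[...,1]>120)&(h[...,2]<150)&(h[...,2]>40)&(h[...,0]<15)).astype(np.uint8)*255
c=biggest(m,(335,225,385,262)); w=np.array([w2j(x) for x in ray(c[:,0],.016)*1000]); print("bar pts",w[w[:,1].argmax()],w.mean(0),len(w))
E
```

```text
jig now [103.7 123.7] z 62.9 yaw 98.4 -> dx -1.7 dy -0.7 dz 58.9 az 0.000 world tgt [577.6 102.7]
13.85 [-0.37812119 -0.68056955 -0.17117072] -0.00023573586696143525
1.77 [ 93.3 120.4] 
1.5 [ 81.9 127.5] step dx(y) 7.2 dy(x) -11.5
1.25 [ 72.8 131.9] step dx(y) 4.4 dy(x) -9.0
1.0 [ 61.9 133.8] step dx(y) 1.9 dy(x) -10.9
0.75 [ 49.9 132.2] step dx(y) -1.5 dy(x) -12.0
0.5 [ 38.2 126.8] step dx(y) -5.5 dy(x) -11.7
0.25 [ 28.2 117.4] step dx(y) -9.3 dy(x) -9.9
0.1 [ 23.7 110.3] step dx(y) -7.2 dy(x) -4.5
0 [ 21.5 105. ] step dx(y) -5.3 dy(x) -2.2
-0.06 [ 20.4 103.4] step dx(y) -1.6 dy(x) -1.1
bar pts [ 72.64449391 144.14821159] [ 72.73733602 134.13297193] 25
```

Emit:
{"name": "play_rows", "arguments": {
  "series": [
    {"dx":0,"dy":0,"dz":25,"ax":0,"ay":0,"az":0,"gripper":0},
    {"dx":0,"dy":0,"dz":25,"ax":0,"ay":0,"az":0,"gripper":0},
    {"dx":0,"dy":0,"dz":9,"ax":0,"ay":0,"az":0,"gripper":0},
    {"dx":-3.3,"dy":-10.4,"dz":0,"ax":0,"ay":0,"az":0,"gripper":0},
    {"dx":3.6,"dy":-5.7,"dz":0,"ax":0,"ay":0,"az":0,"gripper":0}
  ]
}}

```text
time: 14.37
position: [0.5598, 0.101, 0.0038]
ee_rot: [-179.9, 0.1, 98.3]
contact_force: [1.0, -1.1, -1.2]
opening: 0.0002
```

Emit:
{"name": "play_rows", "arguments": {
  "series": [
    {"dx":3.6,"dy":-5.8,"dz":0,"ax":0,"ay":0,"az":0,"gripper":0},
    {"dx":4.4,"dy":-9,"dz":0,"ax":0,"ay":0,"az":0,"gripper":0},
    {"dx":1.9,"dy":-10.9,"dz":0,"ax":0,"ay":0,"az":0,"gripper":0},
    {"dx":-1.5,"dy":-12,"dz":0,"ax":0,"ay":0,"az":0,"gripper":0},
    {"dx":-5.5,"dy":-11.7,"dz":0,"ax":0,"ay":0,"az":0,"gripper":0}
  ]
}}

```text
time: 14.78
position: [0.5115, 0.1011, 0.0052]
ee_rot: [179.9, -0.1, 98.6]
contact_force: [0.8, 0.0, 0.2]
opening: 0.0
```

Emit:
{"name": "play_rows", "arguments": {
  "series": [
    {"dx":-9.3,"dy":-9.9,"dz":0,"ax":0,"ay":0,"az":0,"gripper":0},
    {"dx":-4,"dy":-3,"dz":0,"ax":0,"ay":0,"az":0,"gripper":0},
    {"dx":-3.2,"dy":-1.5,"dz":0,"ax":0,"ay":0,"az":0,"gripper":0},
    {"dx":-2.5,"dy":-1,"dz":0,"ax":0,"ay":0,"az":0,"gripper":0},
    {"dx":0,"dy":0,"dz":0,"ax":0,"ay":0,"az":0,"gripper":0}
  ]
}}

```text
time: 15.2
position: [0.4996, 0.0774, 0.0045]
ee_rot: [180.0, -0.0, 98.4]
contact_force: [0.2, -0.6, -0.6]
opening: -0.0004
```

```bash
python3 - <<'E'
from h import *
go((21,105),4,98.4); s=arm.get_state(); print(s["time"],s["contact_force"],s["opening"])
E
```

```text
jig now [ 22.2 108.3] z 4.5 yaw 98.4 -> dx -3.3 dy -1.2 dz 0.5 az -0.000 world tgt [498.9  73.9]
15.2 [ 0.15107827 -0.64478799 -0.64458493] -0.00040086037834137506
```

Emit:
{"name": "play_rows", "arguments": {
  "series": [
    {"dx":-1,"dy":0,"dz":0,"ax":0,"ay":0,"az":0,"gripper":0},
    {"dx":-1,"dy":0,"dz":0,"ax":0,"ay":0,"az":0,"gripper":0},
    {"dx":-1,"dy":0,"dz":0,"ax":0,"ay":0,"az":0,"gripper":0},
    {"dx":-0.5,"dy":0,"dz":0,"ax":0,"ay":0,"az":0,"gripper":0},
    {"dx":0,"dy":0,"dz":0,"ax":0,"ay":0,"az":0,"gripper":0}
  ]
}}

```text
time: 15.62
position: [0.5001, 0.075, 0.0043]
ee_rot: [180.0, -0.0, 98.4]
contact_force: [0.1, 3.5, -0.1]
opening: 0.0002
```

Emit:
{"name": "play_rows", "arguments": {
  "series": [
    {"dx":-1,"dy":0,"dz":0,"ax":0,"ay":0,"az":0,"gripper":0},
    {"dx":0,"dy":0,"dz":0,"ax":0,"ay":0,"az":0,"gripper":0},
    {"dx":0,"dy":0,"dz":0,"ax":0,"ay":0,"az":0,"gripper":0}
  ]
}}

```text
time: 15.87
position: [0.5001, 0.0749, 0.0043]
ee_rot: [180.0, -0.1, 98.5]
contact_force: [-0.7, 4.9, -1.2]
opening: 0.0003
```

The button is against its stop: the force climbed to 4.9 N with no further movement, at the expected position. I retreat and inspect.

Emit:
{"name": "play_rows", "arguments": {
  "series": [
    {"dx":6,"dy":0,"dz":0,"ax":0,"ay":0,"az":0,"gripper":0},
    {"dx":20,"dy":0,"dz":0,"ax":0,"ay":0,"az":0,"gripper":0},
    {"dx":0,"dy":0,"dz":-40,"ax":0,"ay":0,"az":0,"gripper":0},
    {"dx":0,"dy":0,"dz":-40,"ax":0,"ay":0,"az":0,"gripper":0},
    {"dx":0,"dy":0,"dz":-40,"ax":0,"ay":0,"az":0,"gripper":0}
  ]
}}

```text
time: 16.28
position: [0.4958, 0.098, 0.1251]
ee_rot: [-179.9, 0.2, 98.4]
contact_force: [1.2, 0.8, 0.2]
opening: 0.0
```

Emit:
{"name": "play_rows", "arguments": {
  "series": [
    {"dx":35,"dy":-5,"dz":-10,"ax":0,"ay":0,"az":0,"gripper":0},
    {"dx":38,"dy":-10,"dz":0,"ax":0,"ay":0,"az":0,"gripper":0},
    {"dx":38,"dy":-10,"dz":0,"ax":0,"ay":0,"az":0,"gripper":0},
    {"dx":38,"dy":-10,"dz":0,"ax":0,"ay":0,"az":0,"gripper":0},
    {"dx":38,"dy":-10,"dz":0,"ax":0,"ay":0,"az":0,"gripper":0}
  ]
}}

```text
time: 16.7
position: [0.4242, 0.2784, 0.1347]
ee_rot: [179.9, 0.0, 98.4]
contact_force: [1.0, 0.4, -0.2]
opening: -0.0001
```

Emit:
{"name": "play_rows", "arguments": {
  "series": [
    {"dx":35,"dy":-10,"dz":0,"ax":0,"ay":0,"az":0,"gripper":0},
    {"dx":35,"dy":-10,"dz":0,"ax":0,"ay":0,"az":0,"gripper":0},
    {"dx":0,"dy":0,"dz":0,"ax":0,"ay":0,"az":0,"gripper":0},
    {"dx":0,"dy":0,"dz":0,"ax":0,"ay":0,"az":0,"gripper":0}
  ]
}}

```text
time: 17.03
position: [0.3935, 0.3454, 0.134]
ee_rot: [180.0, 0.1, 98.7]
contact_force: [-0.0, -0.6, 0.5]
opening: 0.0001
```

```bash
python3 - <<'E'
from h import *
s=arm.get_state(); print(s["time"],s["position"],s["contact_force"])
p,d=cams.snapshot("top"); q,e=cams.snapshot("side")
im=np.hstack([p[170:320,220:490],q[160:310,190:460]]); im=np.vstack([im,np.hstack([cv2.resize(p[220:320,340:490],(270,180)),cv2.resize(q[240:390,270:470],(270,180))])])
cv2.imwrite("pics/d1.png",cv2.resize(im,None,fx=1.48,fy=1.48,interpolation=cv2.INTER_CUBIC)[...,::-1]); 
h=cv2.cvtColor(p,cv2.COLOR_RGB2HSV); m=((h[...,1]>120)&(h[...,2]<150)&(h[...,2]>40)&(h[...,0]<15)).astype(np.uint8)*255
c=biggest(m,(360,225,400,290)); w=np.array([w2j(x) for x in ray(c[:,0],.016)*1000]); print("bar x %.1f..%.1f y %.1f..%.1f"%(w[:,0].min(),w[:,0].max(),w[:,1].min(),w[:,1].max()),rect(w/1000))
g=p.mean(2)
for x in(-40,0,20,40):
  for r in(np.arange(-84,-64,2.),np.arange(68,100,2.)):
    uv=proj([np.r_[j2w((x,y))/1000,.019] for y in r]).round().astype(int); print(x,r[0],[int(g[v,u]) for u,v in uv])
E
```

```text
17.0333 [0.39348169 0.34544551 0.13403533] [-0.04020415 -0.64231174  0.48214781]
bar x 3.4..57.3 y 69.9..95.3 (array([30.6, 86. ]), -9.52, array([54.1, 24.9]))
-40 -84.0 [147, 147, 145, 132, 123, 85, 61, 50, 52, 50]
-40 68.0 [22, 21, 22, 21, 22, 68, 170, 199, 203, 203, 203, 203, 202, 201, 203, 204]
0 -84.0 [146, 146, 145, 142, 148, 134, 79, 47, 47, 44]
0 68.0 [33, 32, 31, 29, 28, 53, 127, 192, 198, 172, 180, 170, 168, 176, 197, 205]
20 -84.0 [146, 145, 145, 149, 152, 129, 129, 72, 38, 36]
20 68.0 [32, 32, 31, 29, 26, 51, 91, 88, 85, 91, 91, 90, 90, 89, 116, 188]
40 -84.0 [145, 144, 139, 116, 116, 81, 52, 34, 24, 23]
40 68.0 [41, 41, 41, 38, 33, 55, 85, 84, 87, 91, 90, 90, 89, 92, 96, 127]
```

View pics/d1.png

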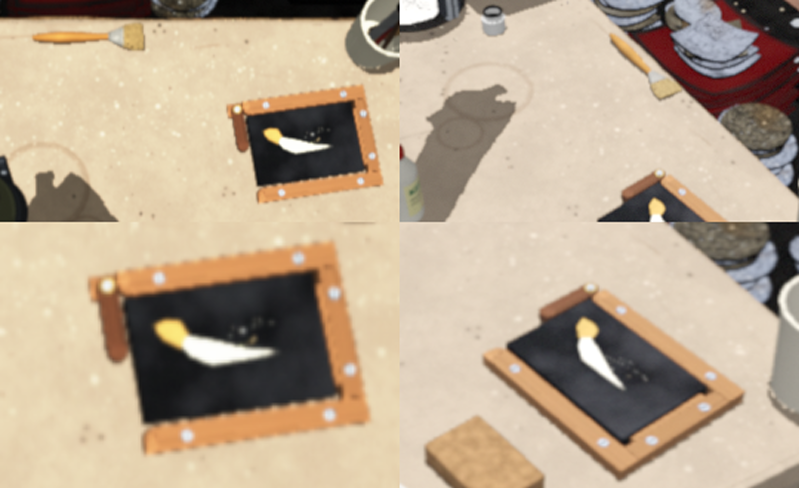

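The jig is loaded and the bar lies across behind the panel. The brush and pot have not moved. I check the bar angle and panel squareness numerically.

```bash
python3 - <<'E'
from h import *
p,d=cams.snapshot("top"); g=p[...,0].astype(np.float32)
def prof(pts,z):
    uv=proj(np.array([np.r_[j2w(a)/1000,z] for a in pts])).astype(np.float32); return cv2.remap(g,uv[:,:1].copy(),uv[:,1:].copy(),cv2.INTER_LINEAR)[:,0]
def cross(v,ys,lv): # last index below level
    k=np.where(v<lv)[0]; return ys[k[-1]] if len(k) else np.nan
xs=np.arange(14,56,4); ys=np.arange(84,106,.25)
o=np.array([cross(prof([(x,y) for y in ys],.016),ys,165) for x in xs]); print("bar outer y",o, "slope deg",np.degrees(np.polyfit(xs,o,1)[0]))
ys=np.arange(60,90,.25); X=np.arange(-45,5,5); t=np.array([cross(prof([(x,y) for y in ys if y<84],.019),ys[ys<84],100) for x in X]); print("panel trailing y",t,np.degrees(np.polyfit(X,t,1)[0]))
ys=-np.arange(60,84,.25); X=np.arange(-40,45,5); t=np.array([ys[np.argmax(prof([(x,y) for y in ys],.019)>100)] for x in X]); print("panel leading y",t)
P0=cv2.imread("pics/top0.png")[...,::-1]
for n,win in(("brush",(235,180,325,210)),("pot",(170,248,196,274))):
    a=P0[win[1]:win[3],win[0]:win[2]].astype(int); b=p[win[1]:win[3],win[0]:win[2]]; print(n,"mean change",abs(a-b).mean().round(2))
E
```

```text
bar outer y [97.5  97.   96.5  97.5  97.   96.5  96.75 97.   96.5  97.25 96.75] slope deg -0.5208707228461482
panel trailing y [78.   78.   78.   77.75 78.   78.   78.   78.   78.   78.  ] 0.0520870722845788
panel leading y [-72.25 -71.25 -71.   -71.25 -71.   -71.25 -71.   -71.25 -71.25 -71.25
 -71.25 -71.25 -71.   -71.5  -71.25 -71.5  -73.5 ]
brush mean change 12.23
pot mean change 52.96
```

```bash
python3 - <<'E'
from h import *
f=lambda a:cv2.cvtColor(np.ascontiguousarray(a),cv2.COLOR_RGB2GRAY).astype(np.float32)
ok=True
for n,(u0,v0,u1,v1) in(("top",(235,183,330,212)),("side",(238,158,270,190)),("side",(325,170,385,230))):
    a=cv2.imread(f"pics/{n}0.png")[...,::-1]; b,_=cams.snapshot(n)
    s,r=cv2.phaseCorrelate(f(a[v0:v1,u0:u1]),f(b[v0:v1,u0:u1]),cv2.createHanningWindow((u1-u0,v1-v0),cv2.CV_32F)); print(n,"shift px",np.round(s,2),round(r,2)); ok&=np.hypot(*s)<0.7
if ok: print("finish",job.finish_job())
E
```

```text
top shift px [-0.08 -0.06] 0.98
side shift px [-0.06  0.05] 0.96
side shift px [-0.04  0.08] 0.92
the job is handed in; nothing more can be done
finish None
```

The panel is home in the jig, the turn-button is shut behind it, and the job is handed in at about 17 s of the 67 s allowed. There is no verdict yet.

I squared the panel by pushing on its side and then on its rear end. I then pushed it lengthwise through the mouth with two spread fingers until it met the stop. The closed fingers swung the button shut, and the arm pulled back clear.

**Last checks:**
- **Panel home:** at the stop, the force rose from 5 to 9 N with no further movement. The rear end is square to the lane within 0.1°.
- **Button shut:** the bar stopped on its limit, with force rising to 4.9 N and no further movement. The camera puts it within 0.5° of square across the lane.
- **Bystanders:** the brush and ink pot show less than 0.1 pixel of shift since the start.

**Disagreements:**
- **Lane position:** my camera estimate along the lane was off by about 1 to 3 mm, so I relied on contact for the final fits. Panel and button ended within about 0.2 mm of their expected spacing.
- **Pixel comparison:** a crude first comparison of the top views showed differences around the brush and the pot, probably because the arm was over the pot. The alignment check above, using the side view for the pot, found no movement.

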